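# Nest a film cassette in its light-tight covers

### The job

Put the film cassette away light-tight on the round base: first stand the cassette upright in the middle of the round base, then set the small blue cover over it, then the large black tank shell over both, each cover resting fully down on the base, and finally set the grey ribbed twist cap flat on the middle of the shell's top (it only needs to rest there, no twisting). Move them one at a time, and leave the lens cap, the steel clip and the lidded blue canister where they are.

Things in the scene. Friction and masses are not known exactly. Their poses are not given: they have to be found in the camera images.
- cassette_c (a point): Film cassette, a plain metal cylinder with black end rims standing upright, 25 mm diameter, 52 mm high overall: body 47 mm, then a 10 mm diameter, 5 mm high black nub on top. Loose, about 30 g. The point is on its axis half-way up (26 mm above its foot); z axis up.
- inner_c (a point): Small cover: plain blue plastic cup standing upside down (flat closed top, open below, no white lid). 45 mm outer diameter (46 mm at the lowest 3 mm), 41 mm inner diameter, 58 mm high, top 3 mm thick, so 55 mm deep inside. Loose, about 30 g. The point is on its axis half-way up (29 mm above its rim); z axis up.
- shell_c (a point): Large cover, the tank shell: black plastic cup standing upside down (flat closed top with a small round grey mark in the middle, open below, two thin grey bands). 66 mm outer diameter, 61 mm inner diameter, 74 mm high, top 4 mm thick, so 70 mm deep inside. Loose, about 90 g. The point is on its axis half-way up (37 mm above its rim); z axis up.
- cap_c (a point): Twist cap: solid grey plastic disc with fine ribs round its side and a black disc in its top, 48 mm diameter (about 50 mm over the ribs), 24 mm high, flat underside. Loose, about 40 g. The point is on its axis half-way up (12 mm above its underside); z axis up.
- base_top (a point): Round base: fixed flat grey plastic disc with a thin dark rubber disc inlaid, 110 mm diameter, 8 mm high. The point is the centre of its flat top, 8 mm above the work surface; z axis up.
- plate_top (a point): Square plate: fixed flat grey plastic plate with a dark square inlay, 100 x 100 mm, 8 mm high. Not used in this job. The point is the centre of its top.
- lenscap: Bystander: loose plain chrome lens cap lying flat, 54 mm diameter, 9 mm high. Origin at the centre of its underside.
- clip: Bystander: loose tweezer-like steel clip lying flat along its x axis, about 95 mm long, 22 mm wide, 8 mm high. Origin under its middle.
- spare: Bystander: loose lidded blue canister standing upright, 32 mm diameter with a 35 mm white lid, 54 mm high. Origin at the centre of its underside.
Not all that is in view belongs to the job. What is shaped like the part that bears cap_c but red is not meant.

How it is judged (in metres and radians):
On the way, in this order (a step that is already met when the one before it is completed fails the run):
1. the cassette stands upright on the round base, let go (z of cassette_c in the frame of base_top between 0.022 and 0.03 m and horizontal distance between cassette_c and base_top below 0.025 m and angle between cassette_c's own z axis and vertical below 0.1 rad and contact force between cassette and the fingers below 0.1 N and linear speed of cassette below 0.02 m/s), for 0.2 s.
2. the small blue cover stands over the cassette, down on the base, let go (z of cassette_c in the frame of base_top between 0.022 and 0.03 m and horizontal distance between each of cassette_c, inner_c and base_top below 0.025 m and angle between each of cassette_c, inner_c's own z axis and vertical below 0.1 rad and z of inner_c in the frame of base_top between 0.025 and 0.033 m and horizontal distance between inner_c and cassette_c below 0.011 m and contact force between inner and the fingers below 0.1 N and linear speed of inner below 0.02 m/s), for 0.2 s.
3. the black shell stands over both, down on the base, let go (z of inner_c in the frame of base_top between 0.025 and 0.033 m and horizontal distance between inner_c and base_top below 0.025 m and angle between each of inner_c, shell_c's own z axis and vertical below 0.1 rad and horizontal distance between inner_c and cassette_c below 0.011 m and z of shell_c in the frame of base_top between 0.033 and 0.041 m and horizontal distance between shell_c and base_top below 0.02 m and horizontal distance between shell_c and inner_c below 0.011 m and contact force between shell and the fingers below 0.1 N and linear speed of shell below 0.02 m/s), for 0.2 s.
4. the twist cap lies on top of the shell, let go (z of shell_c in the frame of base_top between 0.033 and 0.041 m and horizontal distance between shell_c and base_top below 0.02 m and angle between each of shell_c, cap_c's own z axis and vertical below 0.1 rad and horizontal distance between shell_c and inner_c below 0.011 m and z of cap_c in the frame of base_top between 0.082 and 0.09 m and horizontal distance between cap_c and shell_c below 0.012 m and contact force between cap and the fingers below 0.1 N and linear speed of cap below 0.02 m/s), for 0.2 s.
At the end, for the whole second after the job is handed in: Cassette upright on the round base, blue cover over it, black shell over both, rims down on the base (heights within 4 mm), all within 20 mm of the base centre (shell) or 25 mm (others); cap flat on the shell within 12 mm of its axis. Tilts under 0.1 rad, all released, at rest (z of cassette_c in the frame of base_top between 0.022 and 0.03 m and horizontal distance between each of cassette_c, inner_c and base_top below 0.025 m and angle between each of cassette_c, inner_c, shell_c, cap_c's own z axis and vertical below 0.1 rad and z of inner_c in the frame of base_top between 0.025 and 0.033 m and horizontal distance between inner_c and cassette_c below 0.011 m and z of shell_c in the frame of base_top between 0.033 and 0.041 m and horizontal distance between shell_c and base_top below 0.02 m and horizontal distance between shell_c and inner_c below 0.011 m and z of cap_c in the frame of base_top between 0.082 and 0.09 m and horizontal distance between cap_c and shell_c below 0.012 m and linear speed of each of cassette, inner, shell, cap below 0.02 m/s); the robot touches nothing.
It fails at once if the lens cap moved more than 30 mm (distance of lenscap from where it was at the start of the episode above 0.03 m).
It fails at once if the steel clip moved more than 30 mm (distance of clip from where it was at the start of the episode above 0.03 m).
It fails at once if the lidded canister moved more than 30 mm (distance of spare from where it was at the start of the episode above 0.03 m).
It also fails if it takes over 112 s, if anything falls off the work surface, if the arm or the gripper's body presses on something with over 40 N, if the wrist force passes 120 N, or if a joint passes its speed limit or range.

### The arm

A 7-joint arm with a two-finger parallel gripper is mounted at the origin on the work surface. World frame = base frame: x ahead of the robot, y to its left, z up, the work surface at z = 0. Lengths are in mm, angles in rad, forces in N, time in s.
With the tool pointing down it reaches from about 425 to 950 mm from the base axis. Payload 4.7 kg.
Tool frame: the origin (TCP) lies midway between the tips of the shut fingers; the grasp point (between the pads) lies 19 mm behind it; z points along the fingers, x is the direction in which the jaws open and shut, and the axes are right-handed (so a half turn about z gives the same grasp; the last joint's range is limited). The gripper opens to 85 mm and grips with 20 to 120 N. Pads are 22 mm wide; open, the fingers measure 114 mm over their backs; the gripper's body (76 mm by 85 mm) begins 54 mm behind the grasp point. The pads swing forward as they close: fully open they stand 13 mm farther back than shut.
Start: joints at [1.229, 0.469, -0.049, 1.532, 0.024, 1.141, -0.082], TCP at [207.76, -642.249, 231.335] pointing down, gripper open.
Joint ranges: [-2.59, 2.59], [-0.33, 1.99], [-1.39, 1.29], [0.1, 2.45], [-1.04, 4.18], [0.21, 1.99], [-2.66, 2.66]. Speed limits (rad/s): [2.57, 2.57, 3.14, 3.14, 3.14, 3.14, 3.14].

### API

Orientations are given as a unit quaternion [w, x, y, z].
In Python, from rig import arm gives the robot as it stands.
- The arm moves only by the tool move_arm, never from a script. Its argument "moves" is a list of rows, each a list of 6 numbers: the shift along the tool's x, y, z in units of 25 mm (1.0 is 25 mm), then the turn, a rotation vector about the tool's x, y, z in units of 5 degrees (1.0 is 5 degrees). A call has 1 to 20 rows; each row is the pose to reach, as a shift and turn from the pose commanded when the call began, along the tool's axes at that moment; what a row does not reach only later rows make up. A row lasts 1/12 s, in which the tool goes at most 41.7 mm and 7.16 degrees, less where a joint would pass 70% of its speed; a pose out of reach is approached as far as the arm can. A call with a gripper value outside its range is refused whole. "gripper" is the finger opening in mm, from 0 to 85.4, set as the call begins (left out, the last holds). The fingers move at their own pace and stop on an object; "newtons" is the grip in N (left out, the last holds). Time passes only in rows, so rows that repeat a pose let the fingers close. It gives the time, the measured TCP pose, the force and the opening at its end, in the units of the state.
- arm.get_obs(): the state, without advancing time (a new reading comes with each control period).
- arm.get_image(name): name is "side" or "top"; returns (picture, depth): 384x512x3 uint8, blue, green, red; 384x512 float32, mm along the optical axis (not along the pixel's ray), 0 where there is no reading.
- arm.camera_info(name): a dict with "K" (3x3 intrinsics, pixels), "world_from_camera" (4x4, takes a point from camera to world coordinates). Camera axes: x right, y down, z forward; pixel columns grow to the right and rows downward; lengths in mm; the calibration is good to about 2 mm. A picture is of the moment at which its call begins. camera_info takes no time and is no camera call.
- arm.job_done(): hands the job in, once; it reports no verdict.
Trained networks look in the newest picture that a camera, given by its name, has taken for a name from the list of things; names that differ only in an ending like _2 or _b are one class to them, and where a whole thing is asked for, a point or a joint stands for the part that bears it (a point fixed in the world has none). Each returns a list of dicts, best first, with "confidence" (0 to 1); they miss things now and then, are a little off and sometimes report something else, mostly with a low value. They report only what shows in the picture. A call takes as long as a camera call. They do not tell look-alikes from the thing itself.
- arm.look_for(camera, name): "point" ([column, row] as shares, 0 to 1, of the picture: columns of its width, rows of its height, amid what is visible of it).
The state is a dict: "t": time; "qpos": joint angles; "joint_vel": joint speeds; "joint_efforts": joint torques, N m; "eef_pos": TCP position; "tool_rot": TCP orientation; "wrist_force": force on the tool from outside, world axes, zero at the start; "ft_torque": the same for the moment, N m; "gripper_width": finger opening in mm.
Only numpy, scipy, OpenCV 4.12 (cv2) and the standard library are available. Lean on these libraries where they do the work, as an engineer would, in place of code of your own. Each camera call takes 0.05 s, during which the arm holds its last target.

## Working session

There is one attempt and no reset: what is moved stays moved. The work goes in short steps, Python scripts to look and compute and a tool call to move; the robot and the scene stay as the last step left them, time stands still between calls to the robot, and variables do not carry over. Pictures are saved under pics/ and viewed, and the job is handed in when it is done.

Besides the shell and the picture viewer there is one more tool, called after "Request:" as name(argument=value, ...), one argument or row to a line, values as JSON. move_arm: Moves the arm, as the interface text tells. Its arguments: {"type":"object","properties":{"moves":{"type":"array","items":{"type":"array","items":{"type":"number"}}},"gripper":{"type":"number"},"newtons":{"type":"number"}},"required":["moves"]}

```bash
mkdir -p pics; ls; python3 - <<'E'
from rig import arm
import cv2, numpy as np
print(arm.get_obs())
for n in ("side","top"):
    im,d=arm.get_image(n); cv2.imwrite(f"pics/{n}0.png",im); np.save(f"{n}0.npy",d)
    c=arm.camera_info(n); print(n,np.round(c["K"],1).tolist(),np.round(c["world_from_camera"],3).tolist())
    for k in ["cassette_c","inner_c","shell_c","cap_c","base_top","plate_top","lenscap","clip","spare"]:
        try:
            r=arm.look_for(n,k); print(k,[(round(x["point"][0]*512),round(x["point"][1]*384),round(x["confidence"],2)) for x in r])
        except Exception as e: print(k,e)
E
```

```text
pics
{'t': 0.0, 'qpos': array([ 1.22909089,  0.46941785, -0.04856787,  1.53367176,  0.02410208,
        1.1409543 , -0.08232918]), 'joint_vel': array([ 0.00121961, -0.00255222,  0.00075613, -0.00128911,  0.00058536,
       -0.00231996,  0.00199655]), 'joint_efforts': array([ 5.11072324e-05, -5.10304642e+01, -4.61148110e-02, -2.37710881e+01,
        1.09244409e-02,  7.52605061e-03,  3.43036209e-05]), 'eef_pos': array([ 207.54054094, -641.71383695,  230.28660068]), 'tool_rot': array([-5.15846290e-04,  8.08612304e-01, -5.88341119e-01, -7.77248968e-04]), 'wrist_force': array([-0.79742209,  0.0237287 , -0.73655874]), 'ft_torque': array([0.01843101, 0.06926106, 0.04306487]), 'gripper_width': 85.21551606252402}
side [[351.3, 0.0, 258.6], [0.0, 351.3, 191.3], [0.0, 0.0, 1.0]] [[0.668, -0.533, 0.519, 147.661], [-0.744, -0.463, 0.482, -406.275], [-0.016, -0.708, -0.706, 673.708], [0.0, 0.0, 0.0, 1.0]]
cassette_c [(306, 312, 0.74)]
inner_c [(280, 194, 0.91)]
shell_c [(227, 231, 0.59)]
cap_c [(341, 251, 0.81), (355, 225, 0.65)]
base_top [(209, 161, 0.98)]
plate_top [(163, 201, 0.85)]
lenscap [(216, 204, 0.67)]
clip [(292, 244, 0.64)]
spare [(270, 157, 0.48)]
top [[347.6, 0.0, 252.9], [0.0, 347.6, 190.3], [0.0, 0.0, 1.0]] [[0.017, -0.984, 0.178, 472.557], [-1.0, -0.016, 0.009, 6.972], [-0.006, -0.178, -0.984, 833.015], [0.0, 0.0, 0.0, 1.0]]
cassette_c [(373, 268, 0.55)]
inner_c [(264, 175, 0.73)]
shell_c [(261, 256, 0.93)]
cap_c [(352, 194, 0.94), (345, 156, 0.84)]
base_top [(159, 182, 0.62)]
plate_top [(160, 266, 0.92), (264, 176, 0.5)]
lenscap [(206, 228, 0.88)]
clip [(309, 221, 0.72)]
spare [(218, 137, 0.76)]
```

View pics/side0.png

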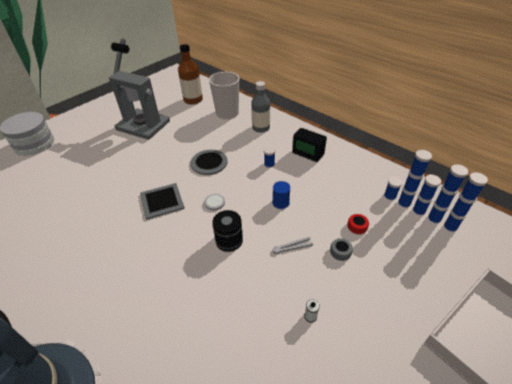

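View pics/top0.png

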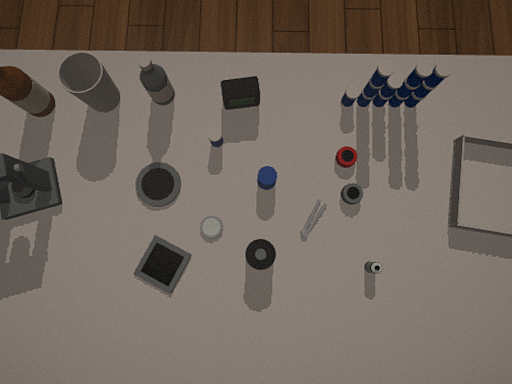

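```bash
python3 - <<'E'
import cv2
a=cv2.imread("pics/top0.png")[130:300,110:400]
cv2.imwrite("pics/topcrop0.png",cv2.resize(a,None,fx=2.7,fy=2.7,interpolation=cv2.INTER_CUBIC))
E
```

```text
(no output)
```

View pics/topcrop0.png

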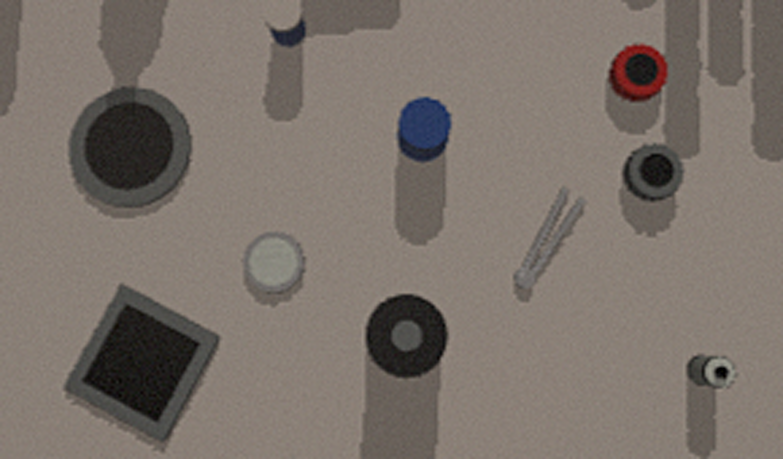

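The side view shows the cassette at (312,312), the shell at (228,231), the blue cover at (281,195) and the base at (209,161). The top view shows them at (374,267), (260,254), (267,176) and (158,184).

There are two cap-shaped parts. The grey one is at top (352,194) / side (341,251), and the red one is at top (347,156) / side (357,223). The grey one with the black disc is the one meant. The plain blue cup at top (267,176) is the cover, and the white-lidded blue one at (216,140) is the spare canister.

```bash
cat > h.py <<'E'
import numpy as np, cv2
from scipy.optimize import least_squares
from rig import arm
def cloud(n,d):
    c=arm.camera_info(n);K=np.array(c["K"]);T=np.array(c["world_from_camera"])
    v,u=np.mgrid[0:d.shape[0],0:d.shape[1]]
    P=np.stack([(u-K[0,2])/K[0,0]*d,(v-K[1,2])/K[1,1]*d,d],-1)
    P=P@T[:3,:3].T+T[:3,3]; P[d<=0]=np.nan
    return P
def project(n,p):
    c=arm.camera_info(n);K=np.array(c["K"]);T=np.linalg.inv(np.array(c["world_from_camera"]))
    q=T[:3,:3]@np.array(p)+T[:3,3]; q=K@q; return q[:2]/q[2]
def pix2world(n,u,v,z):
    c=arm.camera_info(n);K=np.array(c["K"]);T=np.array(c["world_from_camera"])
    r=T[:3,:3]@np.linalg.solve(K,[u,v,1.]); t=(z-T[2,3])/r[2]; return (T[:3,3]+t*r)[:2]
def topdisc(n,d,xy,ztop,r,tol=5,rad=None):
    P=cloud(n,d).reshape(-1,3)
    rad=rad or r+15
    m=(np.hypot(P[:,0]-xy[0],P[:,1]-xy[1])<rad)&(abs(P[:,2]-ztop)<tol)
    Q=P[m]
    if len(Q)<5: return None
    (x,y),R=cv2.minEnclosingCircle(Q[:,:2].astype(np.float32))
    return np.round([*Q.mean(0),x,y,R,len(Q)],1)
E
python3 - <<'E'
from h import *
D={n:np.load(n+"0.npy") for n in("side","top")}
px={"cassette":((374,267),(312,310),47,12.5),"inner":((267,174),(281,188),58,22.5),"shell":((260,254),(228,217),74,33),"cap":((352,193),(341,246),24,25),"red":((347,156),(357,222),24,25),"base":((158,184),(209,161),8,55),
"lenscap":((211,227),(215,202),9,27),"spare":((216,138),(269,151),54,17)}
for k,(t,s,z,r) in px.items():
    for n,p in(("top",t),("side",s)):
        xy=pix2world(n,*p,z); print(k,n,xy.round(1),topdisc(n,D[n],xy,z,r))
P=cloud("top",D["top"]);
print("table z",np.nanmedian(P[300:350,200:400,2]), np.nanmedian(cloud("side",D["side"])[300:350,150:280,2]))
for p in [(304,235),(315,202),(322,206)]: print("clip",pix2world("top",*p,5).round())
E
```

```text
cassette top [ 446.8 -256.1] [ 445.8 -259.3   47.3  445.2 -260.    13.3  105. ]
cassette side [ 439.  -266.1] [ 446.1 -261.4   46.8  447.2 -260.9   12.9  135. ]
inner top [650.8 -17.8] [647.9 -16.7  57.7 648.3 -16.8  22.3 292. ]
inner side [645.8 -20.8] [648.6 -18.8  56.8 649.8 -17.7  24.  188. ]
shell top [470.8  -4. ] [470.5  -3.5  73.8 470.4  -3.6  32.8 737. ]
shell side [482.1   0. ] [471.1  -5.4  73.  472.8  -4.   33.4 539. ]
cap top [ 615.8 -219.7] [ 615.9 -219.5   23.8  616.3 -220.6   25.   331. ]
cap side [ 617.4 -220.1] [ 616.1 -222.1   23.2  617.9 -220.8   25.2  310. ]
red top [ 705.9 -210.7] [ 706.  -209.3   23.6  706.5 -209.9   24.6  309. ]
red side [ 702.5 -210.4] [ 706.8 -211.7   23.1  707.9 -211.2   24.1  254. ]
base top [633.3 244.4] [ 633.2  246.3    7.7  635.2  240.9   67.3 1582. ]
base side [635.2 242.7] [633.5 243.7   6.9 635.2 245.4  56.1 717. ]
lenscap top [531.5 111.8] [532.  112.7   8.9 535.4 106.3  34.3 405. ]
lenscap side [532.3 106.5] [533.  110.8   8.  533.7 111.5  27.7 255. ]
spare top [736.2 102.3] [745.9 107.9  53.4 746.8 107.6  17.9 168. ]
spare side [742.3 101.9] [747.1 106.3  52.6 748.8 105.6  19.2  87. ]
table z -0.06809537727360748 -0.7767249838420867
clip [ 517. -108.]
clip [ 596. -135.]
clip [ 586. -152.]
```

Grey cap confirmed in the enlarged crop: the grey ribbed disc with the black centre sits next to the red look-alike. Next I refine the base centre and compute the first move.

```bash
cat >> h.py <<'E'
def R(q): 
    from scipy.spatial.transform import Rotation as S
    return S.from_quat([q[1],q[2],q[3],q[0]]).as_matrix()
def units(frm,q,to): return np.round(R(q).T@(np.array(to)-np.array(frm))/25,2)
E
python3 - <<'E'
from h import *
for n in("top","side"):
    d=np.load(n+"0.npy"); P=cloud(n,d).reshape(-1,3)
    m=(np.hypot(P[:,0]-633.5,P[:,1]-244)<62)&(P[:,2]>3.5)&(P[:,2]<14)
    Q=P[m,:2]
    h=cv2.convexHull(Q.astype(np.float32))[:,0]
    f=least_squares(lambda p:np.hypot(*(h-p[:2]).T)-p[2],[633,244,55],loss="soft_l1")
    print(n,f.x.round(1),Q.mean(0).round(1),len(Q))
    im=cv2.imread(f"pics/{n}0.png")
    c=project(n,[633.5,244,8]); x,y=map(int,c); g=cv2.cvtColor(im,cv2.COLOR_BGR2GRAY)
    mask=(g[y-40:y+40,x-40:x+40]<45).astype(np.uint8)
    nn,l,s,cc=cv2.connectedComponentsWithStats(mask); k=l[40,40]; print("dark",s[k],pix2world(n,cc[k][0]+x-40,cc[k][1]+y-40,8).round(1))
q=[-5.158e-4,.808612,-.588341,-7.77e-4]
print(units([207.76,-642.25,231.34],q,[446,-260,150]))
E
```

```text
top [634.  246.4  54.6] [633.2 246.3] 1573
dark [ 24  25  32  32 793] [634.5 246.1]
side [635.8 245.5  54.9] [633.5 243.7] 713
dark [ 28  32  26  16 335] [636.2 245.7]
[-11.61 -13.77   3.27]
```

Request:
move_arm(
  moves=[
    [-1.2, -1.4, 0.3, 0, 0, 0.5],
    [-2.5, -3, 0.7, 0, 0, 1.2],
    [-4, -4.7, 1.1, 0, 0, 2],
    [-5.5, -6.5, 1.5, 0, 0, 2.8],
    [-7, -8.3, 2, 0, 0, 3.58],
    [-8.5, -10, 2.4, 0, 0, 3.58],
    [-10, -11.8, 2.8, 0, 0, 3.58],
    [-11, -13, 3.1, 0, 0, 3.58],
    [-11.61, -13.77, 3.27, 0, 0, 3.58],
    [-11.61, -13.77, 3.27, 0, 0, 3.58],
    [-11.61, -13.77, 3.27, 0, 0, 3.58],
    [-11.61, -13.77, 3.27, 0, 0, 3.58],
  ],
  gripper=60,
  newtons=30,
)

```text
t: 2.0
eef_pos: [450.4, -251.1, 148.8]
tool_rot: [-0.002, 0.712, -0.702, -0.001]
wrist_force: [1.1, 1.3, -0.7]
gripper_width: 60.0
```

```bash
python3 - <<'E'
from h import *
o=arm.get_obs(); print(o["t"],o["eef_pos"],o["tool_rot"],o["gripper_width"],R(o["tool_rot"]).round(3).tolist())
for n in("top","side"):
    im,d=arm.get_image(n); cv2.imwrite(f"pics/{n}1.png",im)
E
```

```text
2.0 [ 450.37458526 -251.1449139   148.83209898] [-0.00225386  0.71201435 -0.70216036 -0.00114703] 60.041652313591236 [[0.014, -1.0, 0.002], [-1.0, -0.014, 0.005], [-0.005, -0.002, -1.0]]
```

View pics/side1.png

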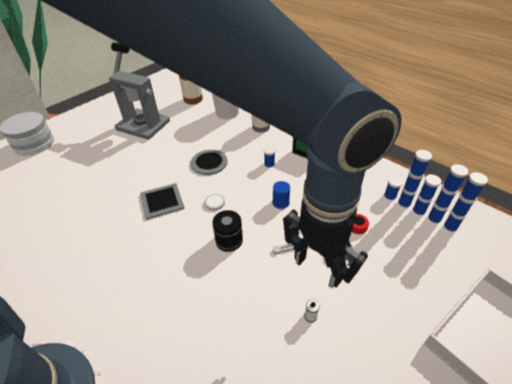

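The view shows the gripper above and behind the cassette at (312,312). The TCP went about 2% too far, so I hold for a moment to see whether it settles.

Request:
move_arm(
  moves=[
    [0, 0, 0, 0, 0, 0],
    [0, 0, 0, 0, 0, 0],
    [0, 0, 0, 0, 0, 0],
  ],
)

```text
t: 2.35
eef_pos: [445.2, -261.8, 149.8]
tool_rot: [-0.0, -0.706, 0.708, -0.0]
wrist_force: [0.4, -0.1, 0.5]
gripper_width: 60.2
```

Request:
move_arm(
  moves=[
    [0, 0, 0.6, 0, 0, 0],
    [0, 0, 1.4, 0, 0, 0],
    [0, 0, 2.2, 0, 0, 0],
    [0, 0, 2.8, 0, 0, 0],
    [0, 0, 3.2, 0, 0, 0],
    [0, 0, 3.2, 0, 0, 0],
    [0, 0, 3.2, 0, 0, 0],
    [0, 0, 3.2, 0, 0, 0],
    [0, 0, 3.2, 0, 0, 0],
    [0, 0, 3.2, 0, 0, 0],
  ],
)

```text
t: 3.18
eef_pos: [446.6, -260.5, 70.5]
tool_rot: [-0.0, 0.707, -0.707, 0.001]
wrist_force: [-0.4, 0.4, -0.3]
gripper_width: 60.2
```

```bash
python3 - <<'E'
from h import *
o=arm.get_obs(); print(o["t"],o["eef_pos"],o["joint_vel"].round(3),o["gripper_width"],R(o["tool_rot"]).round(3).tolist())
for n in("top","side"):
    im,d=arm.get_image(n); np.save(n+"2.npy",d)
    print(project(n,[446,-260,47]))
    x,y=map(int,project(n,[446,-260,80])); a=im[max(0,y-70):y+70,x-90:x+90]
    cv2.imwrite(f"pics/{n}2.png",cv2.resize(a,None,fx=4,fy=4,interpolation=cv2.INTER_CUBIC))
E
```

```text
3.1833 [ 446.59137104 -260.54038518   70.53273306] [-0.002  0.002 -0.002  0.004  0.002 -0.002 -0.   ] 60.203650003316675 [[0.0, -1.0, 0.002], [-1.0, -0.0, -0.001], [0.001, -0.002, -1.0]]
[375.79095437 267.39552906]
[311.54840366 305.40758415]
```

View pics/side2.png

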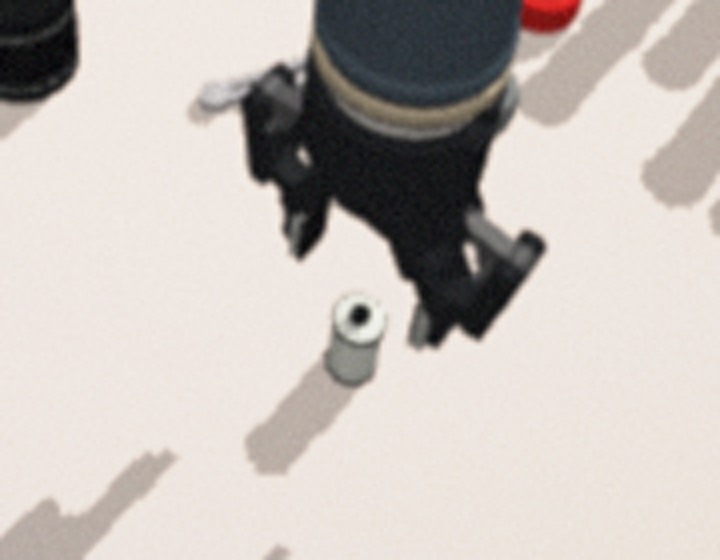

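The crop shows the cassette at (357,340) between the two fingertips at (300,250) and (430,340), so it is aligned. I descend and grip.

Request:
move_arm(
  moves=[
    [0, 0, 0.5, 0, 0, 0],
    [0, 0, 1.1, 0, 0, 0],
    [0, 0, 1.7, 0, 0, 0],
    [0, 0, 2.1, 0, 0, 0],
    [0, 0, 2.3, 0, 0, 0],
    [0, 0, 2.3, 0, 0, 0],
    [0, 0, 2.3, 0, 0, 0],
    [0, 0, 2.3, 0, 0, 0],
  ],
)

```text
t: 3.95
eef_pos: [446.5, -260.4, 12.7]
tool_rot: [-0.0, 0.707, -0.707, 0.001]
wrist_force: [0.0, 0.2, 0.7]
gripper_width: 59.9
```

Request:
move_arm(
  moves=[
    [0, 0, 0, 0, 0, 0],
    [0, 0, 0, 0, 0, 0],
    [0, 0, 0, 0, 0, 0],
    [0, 0, 0, 0, 0, 0],
    [0, 0, 0, 0, 0, 0],
    [0, 0, 0, 0, 0, 0],
    [0, 0, 0, 0, 0, 0],
    [0, 0, 0, 0, 0, 0],
  ],
  gripper=0,
  newtons=30,
)

```text
t: 4.62
eef_pos: [446.3, -260.3, 12.6]
tool_rot: [-0.0, 0.707, -0.707, 0.0]
wrist_force: [-1.8, 0.6, 5.7]
gripper_width: 24.3
```

Request:
move_arm(
  moves=[
    [0, 0, -0.3, 0, 0, 0],
    [0, 0, -1, 0, 0, 0],
    [0, 0, -2, 0, 0, 0],
    [0, 0, -3, 0, 0, 0],
    [0, 0, -3.7, 0, 0, 0],
    [0, 0, -4, 0, 0, 0],
    [0, 0, -4, 0, 0, 0],
    [0, 0, -4, 0, 0, 0],
  ],
)

```text
t: 5.28
eef_pos: [445.6, -260.0, 111.8]
tool_rot: [0.0, 0.707, -0.707, -0.0]
wrist_force: [-1.3, 0.4, -0.7]
gripper_width: 24.4
```

```bash
python3 - <<'E'
from h import *
o=arm.get_obs(); print(o["t"],o["eef_pos"],o["gripper_width"],o["wrist_force"])
for n in("side",):
    im,d=arm.get_image(n)
    x,y=map(int,project(n,[446,-260,120])); a=im[max(0,y-70):y+70,x-90:x+90]
    cv2.imwrite(f"pics/{n}3.png",cv2.resize(a,None,fx=4,fy=4,interpolation=cv2.INTER_CUBIC))
E
```

```text
5.2833 [ 445.62931005 -260.02784455  111.77833756] 24.40544398244731 [-1.34123297  0.3595552  -0.66295013]
```

View pics/side3.png

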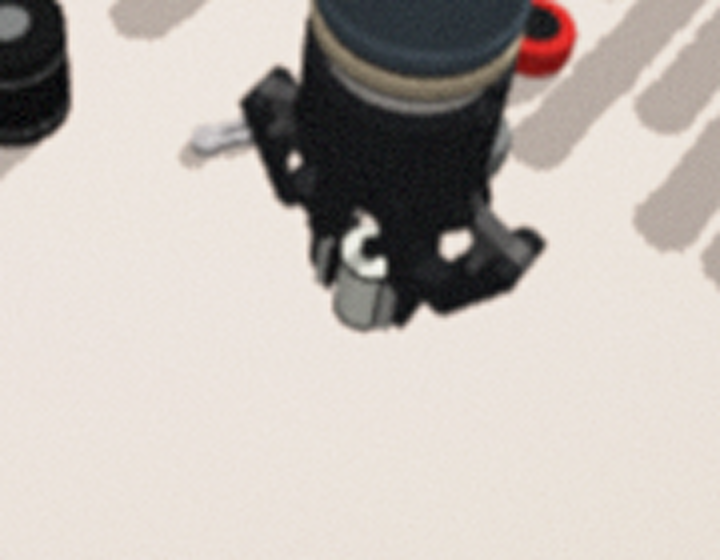

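The cassette is held upright at (360,285), width 24.4. I carry it above the base.

Request:
move_arm(
  moves=[
    [-0.4, -0.15, 0, 0, 0, 0],
    [-1.2, -0.45, 0, 0, 0, 0],
    [-2.4, -0.9, 0, 0, 0, 0],
    [-3.7, -1.4, 0, 0, 0, 0],
    [-5, -1.87, 0, 0, 0, 0],
    [-6.4, -2.4, 0, 0, 0, 0],
    [-7.8, -2.9, 0, 0, 0, 0],
    [-9.2, -3.43, 0, 0, 0, 0],
    [-10.6, -3.95, 0, 0, 0, 0],
    [-12, -4.5, 0, 0, 0, 0],
    [-13.4, -5, 0, 0, 0, 0],
    [-14.8, -5.53, 0, 0, 0, 0],
    [-16.1, -6, 0, 0, 0, 0],
    [-17.3, -6.46, 0, 0, 0, 0],
    [-18.4, -6.87, 0, 0, 0, 0],
    [-19.2, -7.17, 0, 0, 0, 0],
    [-19.8, -7.4, 0, 0, 0, 0],
    [-20.1, -7.5, 0, 0, 0, 0],
    [-20.24, -7.56, 0, 0, 0, 0],
    [-20.24, -7.56, 0, 0, 0, 0],
  ],
)

```text
t: 7.0
eef_pos: [634.0, 246.5, 110.9]
tool_rot: [0.001, 0.708, -0.707, -0.0]
wrist_force: [0.2, -0.5, -0.8]
gripper_width: 24.4
```

Request:
move_arm(
  moves=[
    [0, 0, 0, 0, 0, 0],
    [0, 0, 0, 0, 0, 0],
    [0, 0, 0, 0, 0, 0],
    [0, 0, 0, 0, 0, 0],
    [0, 0, 0, 0, 0, 0],
  ],
)

```text
t: 7.42
eef_pos: [634.9, 245.2, 112.3]
tool_rot: [-0.0, -0.707, 0.707, -0.0]
wrist_force: [-0.1, 0.7, -0.7]
gripper_width: 24.2
```

```bash
python3 - <<'E'
from h import *
o=arm.get_obs(); print(o["t"],o["eef_pos"],o["gripper_width"],o["wrist_force"],R(o["tool_rot"]).round(3).tolist())
for n in("side","top"):
    im,d=arm.get_image(n)
    x,y=map(int,project(n,[635,246,60])); a=im[max(0,y-70):y+70,x-90:x+90]
    cv2.imwrite(f"pics/{n}4.png",cv2.resize(a,None,fx=4,fy=4,interpolation=cv2.INTER_CUBIC))
E
```

```text
7.4167 [634.8778547  245.16386028 112.25599705] 24.168633783113265 [-0.06735581  0.68154326 -0.7386245 ] [[-0.001, -1.0, 0.0], [-1.0, 0.001, -0.0], [0.0, -0.0, -1.0]]
```

View pics/side4.png

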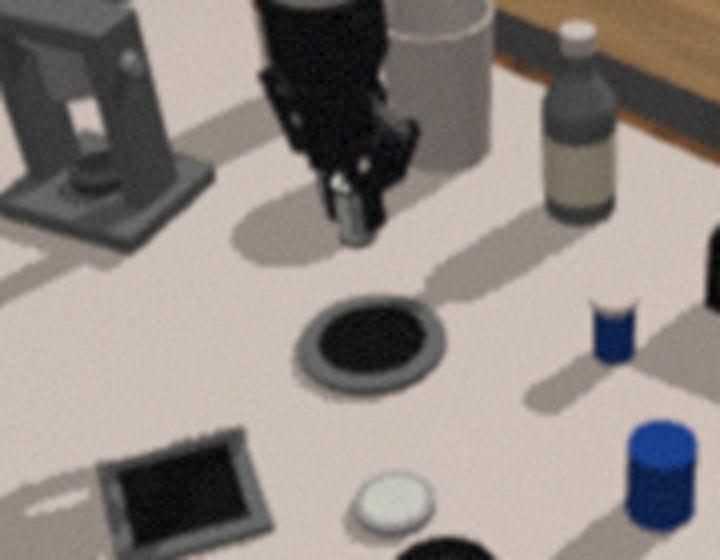

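The cassette hangs upright over the base, whose centre is at (375,340) in the crop. I lower it.

Request:
move_arm(
  moves=[
    [0, 0, 0.4, 0, 0, 0],
    [0, 0, 1, 0, 0, 0],
    [0, 0, 1.8, 0, 0, 0],
    [0, 0, 2.6, 0, 0, 0],
    [0, 0, 3.1, 0, 0, 0],
    [0, 0, 3.3, 0, 0, 0],
    [0, 0, 3.4, 0, 0, 0],
    [0, 0, 3.5, 0, 0, 0],
    [0, 0, 3.6, 0, 0, 0],
    [0, 0, 3.66, 0, 0, 0],
    [0, 0, 3.66, 0, 0, 0],
    [0, 0, 3.66, 0, 0, 0],
    [0, 0, 3.66, 0, 0, 0],
  ],
)

```text
t: 8.6
eef_pos: [635.1, 246.0, 21.1]
tool_rot: [-0.0, 0.707, -0.707, 0.0]
wrist_force: [0.8, -0.0, 0.2]
gripper_width: 24.3
```

Request:
move_arm(
  moves=[
    [0, 0, 0, 0, 0, 0],
    [0, 0, 0, 0, 0, 0],
    [0, 0, 0, 0, 0, 0],
    [0, 0, 0, 0, 0, 0],
    [0, 0, 0, 0, 0, 0],
    [0, 0, 0, 0, 0, 0],
    [0, 0, 0, 0, 0, 0],
  ],
  gripper=60,
)

```text
t: 9.18
eef_pos: [634.8, 245.9, 20.5]
tool_rot: [0.0, 0.707, -0.707, 0.0]
wrist_force: [-0.0, 0.6, 0.6]
gripper_width: 60.1
```

Request:
move_arm(
  moves=[
    [0, 0, -0.3, 0, 0, 0],
    [0, 0, -1, 0, 0, 0],
    [0, 0, -2, 0, 0, 0],
    [0, 0, -3, 0, 0, 0],
    [0, 0, -4, 0, 0, 0],
    [0, 0, -5, 0, 0, 0],
    [0, 0, -5.2, 0, 0, 0],
    [0, 0, -5.2, 0, 0, 0],
    [0, 0, -5.2, 0, 0, 0],
  ],
)

```text
t: 9.93
eef_pos: [634.5, 245.7, 150.5]
tool_rot: [0.0, 0.707, -0.707, 0.0]
wrist_force: [-0.0, -0.4, -0.7]
gripper_width: 59.6
```

```bash
python3 - <<'E'
from h import *
o=arm.get_obs(); print(o["t"],o["eef_pos"],o["gripper_width"],o["wrist_force"])
for n in("side","top"):
    im,d=arm.get_image(n)
    print(n,topdisc(n,d,[635,246],55,12.5))
    x,y=map(int,project(n,[635,246,60])); a=im[max(0,y-70):y+70,x-90:x+90]
    cv2.imwrite(f"pics/{n}5.png",cv2.resize(a,None,fx=4,fy=4,interpolation=cv2.INTER_CUBIC))
E
```

```text
9.9333 [634.50221079 245.74263585 150.45233392] 59.57345299938664 [-0.02933561 -0.36971602 -0.72078323]
side [634.5 242.2  54.  635.5 246.   14.5  44. ]
top [633.1 244.9  54.9 633.7 245.3  13.2  87. ]
```

View pics/side5.png

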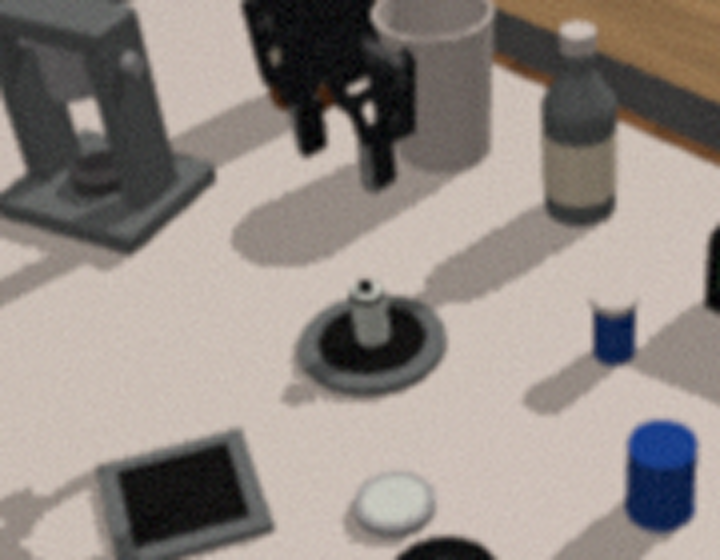

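The cassette stands upright in the middle of the base at crop (370,315), measured near (634.5,245.5). Next is the blue cover at (648.7,-17.5).

Request:
move_arm(
  moves=[
    [0.4, 0, 0, 0, 0, 0],
    [1.2, -0.05, 0, 0, 0, 0],
    [2.4, -0.1, 0, 0, 0, 0],
    [3.8, -0.2, 0, 0, 0, 0],
    [5.2, -0.3, 0, 0, 0, 0],
    [6.6, -0.35, 0, 0, 0, 0],
    [8, -0.45, 0, 0, 0, 0],
    [9.2, -0.5, 0, 0, 0, 0],
    [10, -0.55, 0, 0, 0, 0],
    [10.4, -0.55, 0, 0, 0, 0],
    [10.54, -0.55, 0, 0, 0, 0],
    [10.54, -0.55, 0, 0, 0, 0],
    [10.54, -0.55, 0, 0, 0, 0],
    [10.54, -0.55, 0, 0, 0, 0],
    [10.54, -0.55, 0, 0, 0, 0],
    [10.54, -0.55, 0, 0, 0, 0],
  ],
  gripper=78,
)

```text
t: 11.37
eef_pos: [648.6, -16.0, 150.6]
tool_rot: [-0.0, 0.708, -0.706, -0.0]
wrist_force: [0.5, -0.7, -0.0]
gripper_width: 77.9
```

Request:
move_arm(
  moves=[
    [0, 0, 0.4, 0, 0, 0],
    [0, 0, 1, 0, 0, 0],
    [0, 0, 1.6, 0, 0, 0],
    [0, 0, 2, 0, 0, 0],
    [0, 0, 2.2, 0, 0, 0],
    [0, 0, 2.2, 0, 0, 0],
    [0, 0, 2.2, 0, 0, 0],
    [0, 0, 2.2, 0, 0, 0],
  ],
)

```text
t: 12.03
eef_pos: [649.3, -17.5, 96.3]
tool_rot: [-0.001, 0.707, -0.707, 0.001]
wrist_force: [-0.2, 0.5, -0.3]
gripper_width: 77.9
```

```bash
python3 - <<'E'
from h import *
o=arm.get_obs(); print(o["t"],o["eef_pos"],o["gripper_width"],o["wrist_force"])
for n in("side","top"):
    im,d=arm.get_image(n)
    x,y=map(int,project(n,[648,-17,80])); a=im[max(0,y-70):y+70,x-90:x+90]
    cv2.imwrite(f"pics/{n}6.png",cv2.resize(a,None,fx=4,fy=4,interpolation=cv2.INTER_CUBIC))
E
```

```text
12.0333 [649.30195077 -17.47263138  96.31108645] 77.94717275511259 [-0.18803346  0.54944503 -0.25885375]
```

View pics/side6.png

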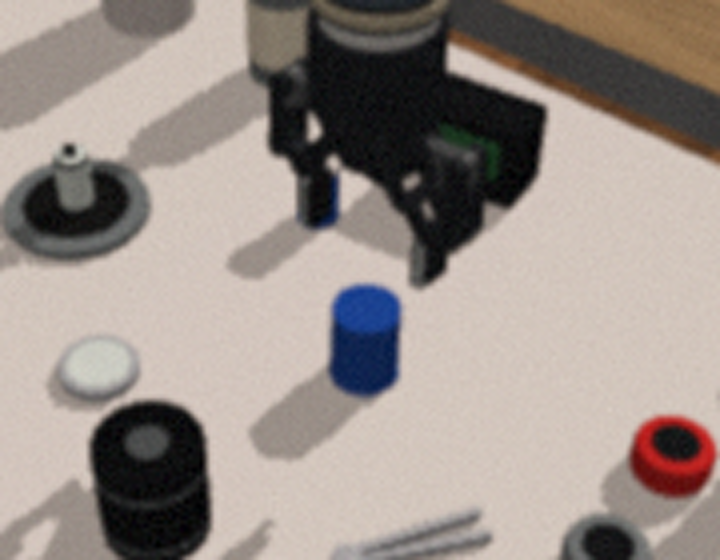

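The blue cover, top at crop (365,310), sits below the midpoint of the open fingers at (371,245). I descend and grip.

Request:
move_arm(
  moves=[
    [0, 0, 0.4, 0, 0, 0],
    [0, 0, 1, 0, 0, 0],
    [0, 0, 1.6, 0, 0, 0],
    [0, 0, 2.2, 0, 0, 0],
    [0, 0, 2.7, 0, 0, 0],
    [0, 0, 2.96, 0, 0, 0],
    [0, 0, 2.96, 0, 0, 0],
    [0, 0, 2.96, 0, 0, 0],
    [0, 0, 2.96, 0, 0, 0],
  ],
)

```text
t: 12.88
eef_pos: [649.4, -17.5, 22.3]
tool_rot: [-0.001, 0.707, -0.707, 0.001]
wrist_force: [0.4, 0.3, -0.0]
gripper_width: 77.8
```

Request:
move_arm(
  moves=[
    [0, 0, 0, 0, 0, 0],
    [0, 0, 0, 0, 0, 0],
    [0, 0, 0, 0, 0, 0],
    [0, 0, 0, 0, 0, 0],
    [0, 0, 0, 0, 0, 0],
    [0, 0, 0, 0, 0, 0],
    [0, 0, 0, 0, 0, 0],
    [0, 0, 0, 0, 0, 0],
  ],
  gripper=0,
  newtons=30,
)

```text
t: 13.55
eef_pos: [649.1, -17.5, 22.3]
tool_rot: [-0.0, 0.707, -0.707, 0.0]
wrist_force: [-1.3, -0.4, 5.6]
gripper_width: 43.8
```

Request:
move_arm(
  moves=[
    [0, 0, -0.3, 0, 0, 0],
    [0, 0, -1, 0, 0, 0],
    [0, 0, -2, 0, 0, 0],
    [0, 0, -3, 0, 0, 0],
    [0, 0, -3.7, 0, 0, 0],
    [0, 0, -4, 0, 0, 0],
    [0, 0, -4, 0, 0, 0],
    [0, 0, -4, 0, 0, 0],
  ],
)

```text
t: 14.22
eef_pos: [648.1, -17.7, 121.0]
tool_rot: [0.0, 0.707, -0.707, -0.0]
wrist_force: [0.6, 0.5, -1.1]
gripper_width: 43.3
```

```bash
python3 - <<'E'
from h import *
o=arm.get_obs(); print(o["t"],o["eef_pos"],o["gripper_width"],o["wrist_force"])
for n in("side","top"):
    im,d=arm.get_image(n)
    x,y=map(int,project(n,[648,-17,120])); a=im[max(0,y-70):y+70,x-90:x+90]
    cv2.imwrite(f"pics/{n}7.png",cv2.resize(a,None,fx=4,fy=4,interpolation=cv2.INTER_CUBIC))
E
```

```text
14.2167 [648.09917282 -17.74727748 120.96257781] 43.34384888651425 [ 0.63784935  0.50851509 -1.12868067]
```

View pics/side7.png

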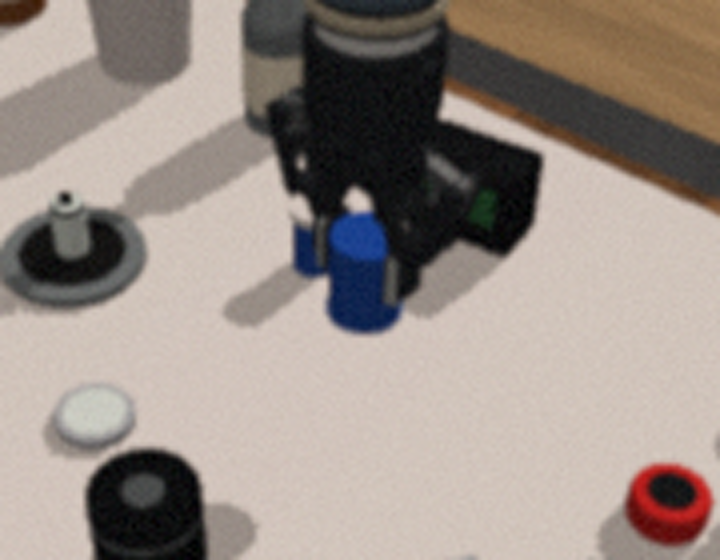

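The blue cover is held upright at (362,270). I carry it over the cassette.

Request:
move_arm(
  moves=[
    [-0.4, 0, 0, 0, 0, 0],
    [-1.2, 0.05, 0, 0, 0, 0],
    [-2.2, 0.1, 0, 0, 0, 0],
    [-3.4, 0.2, 0, 0, 0, 0],
    [-4.6, 0.25, 0, 0, 0, 0],
    [-5.8, 0.3, 0, 0, 0, 0],
    [-7, 0.35, 0, 0, 0, 0],
    [-8.1, 0.4, 0, 0, 0, 0],
    [-9.1, 0.5, 0, 0, 0, 0],
    [-9.9, 0.55, 0, 0, 0, 0],
    [-10.4, 0.55, 0, 0, 0, 0],
    [-10.54, 0.55, 0, 0, 0, 0],
    [-10.54, 0.55, 0, 0, 0, 0],
    [-10.54, 0.55, 0, 0, 0, 0],
    [-10.54, 0.55, 0, 0, 0, 0],
    [-10.54, 0.55, 0, 0, 0, 0],
    [-10.54, 0.55, 0, 0, 0, 0],
    [-10.54, 0.55, 0, 0, 0, 0],
  ],
)

```text
t: 15.82
eef_pos: [635.1, 245.0, 121.7]
tool_rot: [-0.0, -0.707, 0.707, -0.0]
wrist_force: [0.5, -0.1, -0.1]
gripper_width: 43.4
```

```bash
python3 - <<'E'
from h import *
o=arm.get_obs(); print(o["t"],o["eef_pos"],o["gripper_width"],o["wrist_force"])
for n in("side","top"):
    im,d=arm.get_image(n)
    P=cloud(n,d).reshape(-1,3); c=im.reshape(-1,3).astype(int)
    m=(np.hypot(P[:,0]-635,P[:,1]-246)<40)&(c[:,0]>2*c[:,2]+20)&(P[:,2]>60)
    Q=P[m]; print(n,len(Q),Q.mean(0).round(1),Q.min(0).round(1),Q.max(0).round(1))
    x,y=map(int,project(n,[635,246,60])); a=im[max(0,y-70):y+70,x-90:x+90]
    cv2.imwrite(f"pics/{n}8.png",cv2.resize(a,None,fx=4,fy=4,interpolation=cv2.INTER_CUBIC))
E
```

```text
15.8167 [635.07672829 244.95021296 121.67763392] 43.427074316452355 [ 0.51675462 -0.06554219 -0.128182  ]
side 246 [624.  237.3 137.7] [612.9 214.4 101.8] [655.6 268.2 188.7]
top 74 [619.8 245.1 157.2] [613.7 228.9 154.8] [626.4 260.5 160.3]
```

View pics/side8.png

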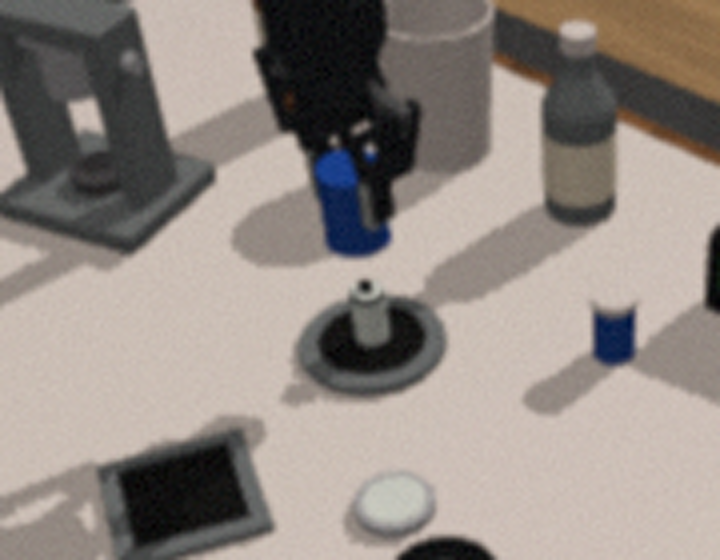

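The cover is upright over the cassette, and its front edge puts the centre at x≈635. I lower it slowly.

Request:
move_arm(
  moves=[
    [0, 0, 0.3, 0, 0, 0],
    [0, 0, 0.7, 0, 0, 0],
    [0, 0, 1.1, 0, 0, 0],
    [0, 0, 1.5, 0, 0, 0],
    [0, 0, 1.9, 0, 0, 0],
    [0, 0, 2.3, 0, 0, 0],
    [0, 0, 2.7, 0, 0, 0],
    [0, 0, 3, 0, 0, 0],
    [0, 0, 3.2, 0, 0, 0],
    [0, 0, 3.35, 0, 0, 0],
    [0, 0, 3.5, 0, 0, 0],
    [0, 0, 3.6, 0, 0, 0],
    [0, 0, 3.68, 0, 0, 0],
    [0, 0, 3.68, 0, 0, 0],
    [0, 0, 3.68, 0, 0, 0],
    [0, 0, 3.68, 0, 0, 0],
  ],
)

```text
t: 17.25
eef_pos: [635.1, 246.1, 30.3]
tool_rot: [-0.0, 0.707, -0.707, 0.0]
wrist_force: [-0.0, -1.2, 1.8]
gripper_width: 43.7
```

Request:
move_arm(
  moves=[
    [0, 0, 0, 0, 0, 0],
    [0, 0, 0, 0, 0, 0],
    [0, 0, 0, 0, 0, 0],
    [0, 0, 0, 0, 0, 0],
    [0, 0, 0, 0, 0, 0],
    [0, 0, 0, 0, 0, 0],
    [0, 0, 0, 0, 0, 0],
    [0, 0, 0, 0, 0, 0],
  ],
  gripper=78,
)

```text
t: 17.92
eef_pos: [634.8, 245.9, 29.5]
tool_rot: [0.0, 0.707, -0.707, 0.0]
wrist_force: [0.0, -0.2, 0.2]
gripper_width: 78.0
```

Request:
move_arm(
  moves=[
    [0, 0, -0.3, 0, 0, 0],
    [0, 0, -1, 0, 0, 0],
    [0, 0, -2, 0, 0, 0],
    [0, 0, -3, 0, 0, 0],
    [0, 0, -4, 0, 0, 0],
    [0, 0, -5, 0, 0, 0],
    [0, 0, -5.6, 0, 0, 0],
    [0, 0, -5.6, 0, 0, 0],
    [0, 0, -5.6, 0, 0, 0],
  ],
)

```text
t: 18.67
eef_pos: [635.2, 246.1, 170.9]
tool_rot: [-0.001, 0.707, -0.707, 0.001]
wrist_force: [0.4, -0.5, -1.2]
gripper_width: 77.7
```

```bash
python3 - <<'E'
from h import *
o=arm.get_obs(); print(o["t"],o["eef_pos"],o["gripper_width"],o["wrist_force"])
for n in("side","top"):
    im,d=arm.get_image(n)
    print(n,topdisc(n,d,[635,246],66,22.5))
    print("shell",topdisc(n,d,[471,-4],74,33))
    x,y=map(int,project(n,[635,246,60])); a=im[max(0,y-70):y+70,x-90:x+90]
    cv2.imwrite(f"pics/{n}9.png",cv2.resize(a,None,fx=4,fy=4,interpolation=cv2.INTER_CUBIC))
E
```

```text
18.6667 [635.19947359 246.1221869  170.93283412] 77.6833235224839 [ 0.40903193 -0.48556495 -1.19881313]
side [635.  244.2  64.6 636.2 245.   23.5 133. ]
shell [471.   -5.5  73.1 472.6  -4.1  33.3 541. ]
top [632.6 246.1  65.6 634.4 246.   22.6 290. ]
shell [470.6  -3.5  73.8 470.5  -3.6  32.8 736. ]
```

View pics/side9.png

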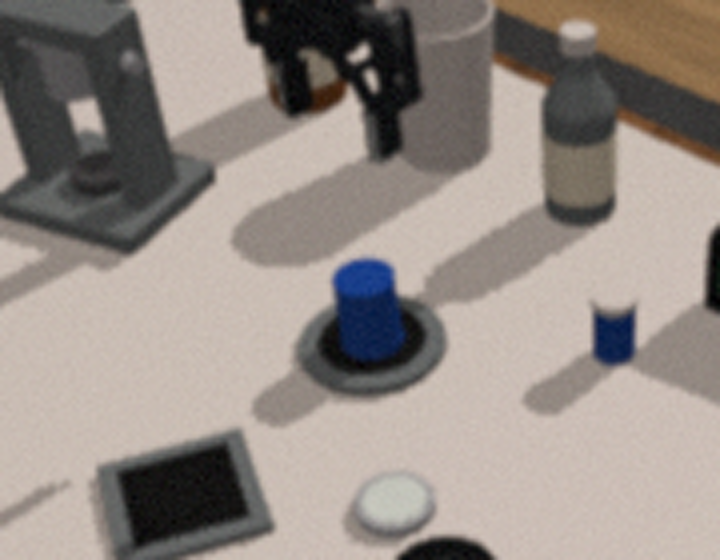

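The blue cover is down and upright at crop (368,310): top at 65–66 mm, centre (635,245.7). Now the shell at (471.3,-4). The lens cap, clip and canister have not moved.

Request:
move_arm(
  moves=[
    [0.4, 0.26, 0, 0, 0, 0],
    [1.1, 0.72, 0, 0, 0, 0],
    [2.2, 1.44, 0, 0, 0, 0],
    [3.3, 2.16, 0, 0, 0, 0],
    [4.4, 2.88, 0, 0, 0, 0],
    [5.5, 3.6, 0, 0, 0, 0],
    [6.6, 4.32, 0, 0, 0, 0],
    [7.6, 4.98, 0, 0, 0, 0],
    [8.6, 5.63, 0, 0, 0, 0],
    [9.4, 6.16, 0, 0, 0, 0],
    [9.8, 6.42, 0, 0, 0, 0],
    [10, 6.55, 0, 0, 0, 0],
    [10, 6.55, 0, 0, 0, 0],
    [10, 6.55, 0, 0, 0, 0],
    [10, 6.55, 0, 0, 0, 0],
    [10, 6.55, 0, 0, 0, 0],
    [10, 6.55, 0, 0, 0, 0],
    [10, 6.55, 0, 0, 0, 0],
  ],
  gripper=85.4,
)

```text
t: 20.27
eef_pos: [471.5, -3.5, 169.5]
tool_rot: [-0.0, 0.708, -0.707, -0.0]
wrist_force: [0.9, -0.8, 0.5]
gripper_width: 85.5
```

Request:
move_arm(
  moves=[
    [0, 0, 0.4, 0, 0, 0],
    [0, 0, 1, 0, 0, 0],
    [0, 0, 1.6, 0, 0, 0],
    [0, 0, 2.2, 0, 0, 0],
    [0, 0, 2.4, 0, 0, 0],
    [0, 0, 2.4, 0, 0, 0],
    [0, 0, 2.4, 0, 0, 0],
    [0, 0, 2.4, 0, 0, 0],
    [0, 0, 2.4, 0, 0, 0],
  ],
)

```text
t: 21.02
eef_pos: [471.8, -4.1, 110.3]
tool_rot: [-0.001, 0.707, -0.707, 0.001]
wrist_force: [0.1, -0.1, -0.1]
gripper_width: 85.4
```

```bash
python3 - <<'E'
from h import *
o=arm.get_obs(); print(o["t"],o["eef_pos"],o["gripper_width"],o["wrist_force"])
for n in("side","top"):
    im,d=arm.get_image(n)
    x,y=map(int,project(n,[471,-4,80])); a=im[max(0,y-70):y+70,x-90:x+90]
    cv2.imwrite(f"pics/{n}10.png",cv2.resize(a,None,fx=4,fy=4,interpolation=cv2.INTER_CUBIC))
E
```

```text
21.0167 [471.81933901  -4.07160667 110.32657953] 85.41743724300835 [ 0.08223608 -0.09501018 -0.06441806]
```

View pics/side10.png

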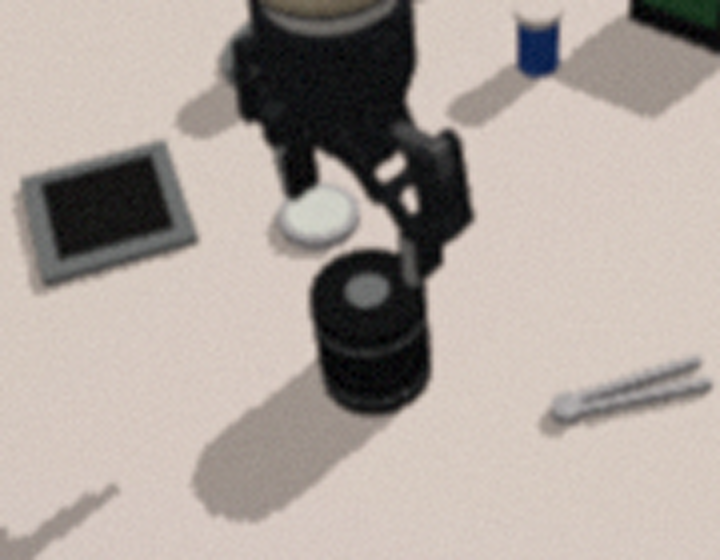

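Shell top at crop (368,290), fingertips at (298,195) and (420,280) on either side. I descend in two stages and check the force.

Request:
move_arm(
  moves=[
    [0, 0, 0.3, 0, 0, 0],
    [0, 0, 0.7, 0, 0, 0],
    [0, 0, 1.1, 0, 0, 0],
    [0, 0, 1.5, 0, 0, 0],
    [0, 0, 1.8, 0, 0, 0],
    [0, 0, 1.8, 0, 0, 0],
    [0, 0, 1.8, 0, 0, 0],
  ],
)

```text
t: 21.7
eef_pos: [470.7, -4.1, 63.7]
tool_rot: [0.001, 0.707, -0.707, -0.001]
wrist_force: [-0.3, 0.2, 0.1]
gripper_width: 85.6
```

Request:
move_arm(
  moves=[
    [0, 0, 0.3, 0, 0, 0],
    [0, 0, 0.7, 0, 0, 0],
    [0, 0, 1.1, 0, 0, 0],
    [0, 0, 1.4, 0, 0, 0],
    [0, 0, 1.48, 0, 0, 0],
    [0, 0, 1.48, 0, 0, 0],
    [0, 0, 1.48, 0, 0, 0],
  ],
)

```text
t: 22.28
eef_pos: [471.1, -4.1, 27.4]
tool_rot: [0.0, 0.707, -0.707, -0.0]
wrist_force: [-1.1, 0.2, 0.1]
gripper_width: 85.1
```

Request:
move_arm(
  moves=[
    [0, 0, 0, 0, 0, 0],
    [0, 0, 0, 0, 0, 0],
    [0, 0, 0, 0, 0, 0],
    [0, 0, 0, 0, 0, 0],
    [0, 0, 0, 0, 0, 0],
    [0, 0, 0, 0, 0, 0],
    [0, 0, 0, 0, 0, 0],
    [0, 0, 0, 0, 0, 0],
  ],
  gripper=0,
  newtons=40,
)

```text
t: 22.95
eef_pos: [471.6, -4.1, 28.3]
tool_rot: [-0.0, 0.707, -0.707, 0.001]
wrist_force: [-1.8, 0.5, 5.1]
gripper_width: 66.0
```

Request:
move_arm(
  moves=[
    [0, 0, -0.3, 0, 0, 0],
    [0, 0, -1, 0, 0, 0],
    [0, 0, -2, 0, 0, 0],
    [0, 0, -3, 0, 0, 0],
    [0, 0, -3.7, 0, 0, 0],
    [0, 0, -4, 0, 0, 0],
    [0, 0, -4, 0, 0, 0],
    [0, 0, -4, 0, 0, 0],
    [0, 0, -4, 0, 0, 0],
  ],
)

```text
t: 23.7
eef_pos: [470.2, -4.3, 126.4]
tool_rot: [0.001, 0.707, -0.707, -0.001]
wrist_force: [-0.2, -0.2, -0.5]
gripper_width: 65.5
```

```bash
python3 - <<'E'
from h import *
o=arm.get_obs(); print(o["t"],o["eef_pos"],o["gripper_width"],o["wrist_force"])
for n in("side","top"):
    im,d=arm.get_image(n)
    x,y=map(int,project(n,[471,-4,120])); a=im[max(0,y-70):y+70,x-90:x+90]
    cv2.imwrite(f"pics/{n}11.png",cv2.resize(a,None,fx=4,fy=4,interpolation=cv2.INTER_CUBIC))
E
```

```text
23.7 [470.15310993  -4.25190046 126.44800813] 65.4947574523371 [-0.16861323 -0.18550072 -0.51326556]
```

View pics/side11.png

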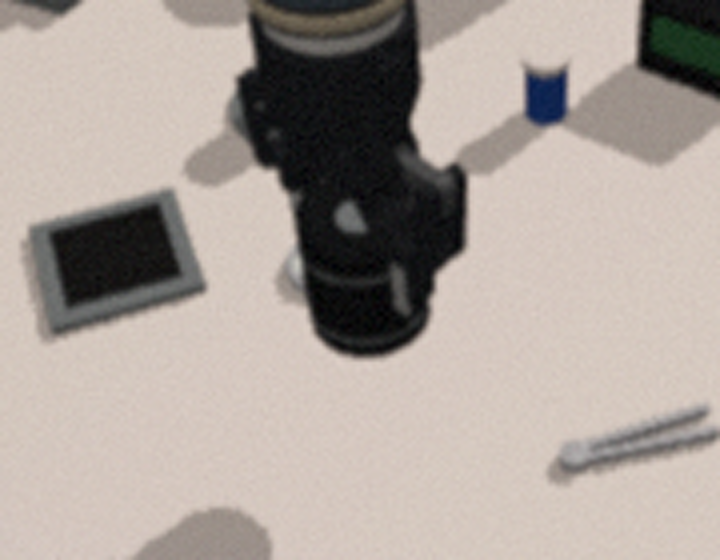

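The shell is lifted upright at (360,280), width 65.5. I carry it back above the base.

Request:
move_arm(
  moves=[
    [-0.3, -0.2, 0, 0, 0, 0],
    [-0.9, -0.6, 0, 0, 0, 0],
    [-1.8, -1.18, 0, 0, 0, 0],
    [-2.8, -1.83, 0, 0, 0, 0],
    [-3.8, -2.49, 0, 0, 0, 0],
    [-4.8, -3.14, 0, 0, 0, 0],
    [-5.8, -3.8, 0, 0, 0, 0],
    [-6.8, -4.45, 0, 0, 0, 0],
    [-7.7, -5.04, 0, 0, 0, 0],
    [-8.6, -5.63, 0, 0, 0, 0],
    [-9.3, -6.1, 0, 0, 0, 0],
    [-9.8, -6.42, 0, 0, 0, 0],
    [-10, -6.55, 0, 0, 0, 0],
    [-10, -6.55, 0, 0, 0, 0],
    [-10, -6.55, 0, 0, 0, 0],
    [-10, -6.55, 0, 0, 0, 0],
    [-10, -6.55, 0, 0, 0, 0],
    [-10, -6.55, 0, 0, 0, 0],
    [-10, -6.55, 0, 0, 0, 0],
  ],
)

```text
t: 25.38
eef_pos: [634.8, 245.1, 127.8]
tool_rot: [-0.0, -0.707, 0.707, -0.0]
wrist_force: [0.3, -0.2, -1.1]
gripper_width: 65.7
```

```bash
python3 - <<'E'
from h import *
o=arm.get_obs(); print(o["t"],o["eef_pos"],o["gripper_width"],o["wrist_force"])
for n in("side","top"):
    im,d=arm.get_image(n)
    x,y=map(int,project(n,[635,246,60])); a=im[max(0,y-70):y+70,x-90:x+90]
    cv2.imwrite(f"pics/{n}12.png",cv2.resize(a,None,fx=4,fy=4,interpolation=cv2.INTER_CUBIC))
E
```

```text
25.3833 [634.77453857 245.12996878 127.82663935] 65.71938339511205 [ 0.32293318 -0.18321754 -1.13970262]
```

View pics/side12.png

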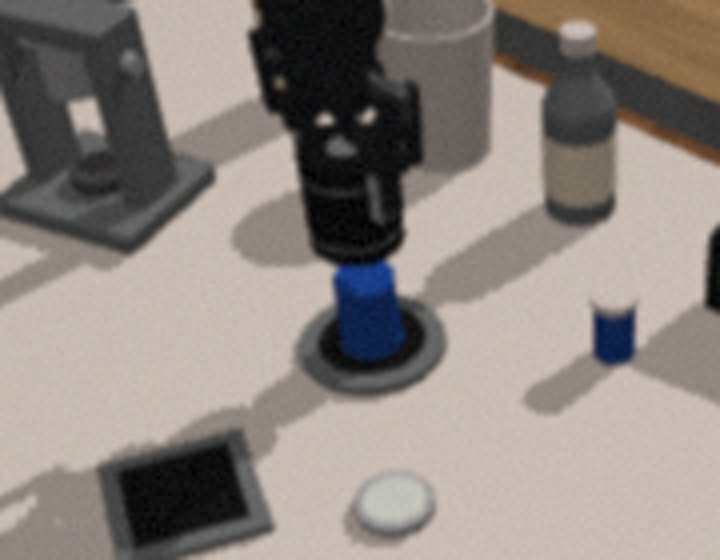

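The shell rim at (357,262) is above the blue cover at (368,310) and aligned within the view. I lower it slowly.

Request:
move_arm(
  moves=[
    [0, 0, 0.2, 0, 0, 0],
    [0, 0, 0.5, 0, 0, 0],
    [0, 0, 0.9, 0, 0, 0],
    [0, 0, 1.3, 0, 0, 0],
    [0, 0, 1.7, 0, 0, 0],
    [0, 0, 2.1, 0, 0, 0],
    [0, 0, 2.5, 0, 0, 0],
    [0, 0, 2.85, 0, 0, 0],
    [0, 0, 3.1, 0, 0, 0],
    [0, 0, 3.3, 0, 0, 0],
    [0, 0, 3.45, 0, 0, 0],
    [0, 0, 3.58, 0, 0, 0],
    [0, 0, 3.67, 0, 0, 0],
    [0, 0, 3.67, 0, 0, 0],
    [0, 0, 3.67, 0, 0, 0],
    [0, 0, 3.67, 0, 0, 0],
  ],
)

```text
t: 26.82
eef_pos: [635.2, 246.1, 36.4]
tool_rot: [-0.001, 0.707, -0.707, 0.0]
wrist_force: [-0.7, 0.6, 2.1]
gripper_width: 65.3
```

Request:
move_arm(
  moves=[
    [0, 0, 0, 0, 0, 0],
    [0, 0, 0, 0, 0, 0],
    [0, 0, 0, 0, 0, 0],
    [0, 0, 0, 0, 0, 0],
    [0, 0, 0, 0, 0, 0],
    [0, 0, 0, 0, 0, 0],
    [0, 0, 0, 0, 0, 0],
    [0, 0, 0, 0, 0, 0],
  ],
  gripper=85.4,
)

```text
t: 27.48
eef_pos: [634.8, 245.9, 35.8]
tool_rot: [-0.0, 0.707, -0.707, 0.0]
wrist_force: [0.7, -0.2, -0.9]
gripper_width: 85.7
```

Request:
move_arm(
  moves=[
    [0, 0, -0.3, 0, 0, 0],
    [0, 0, -0.8, 0, 0, 0],
    [0, 0, -1.6, 0, 0, 0],
    [0, 0, -2.6, 0, 0, 0],
    [0, 0, -3.6, 0, 0, 0],
    [0, 0, -4.6, 0, 0, 0],
    [0, 0, -5.4, 0, 0, 0],
    [0, 0, -5.6, 0, 0, 0],
    [0, 0, -5.6, 0, 0, 0],
    [0, 0, -5.6, 0, 0, 0],
  ],
)

```text
t: 28.32
eef_pos: [634.4, 245.7, 175.6]
tool_rot: [0.0, 0.707, -0.707, 0.0]
wrist_force: [-0.8, 0.3, -0.3]
gripper_width: 85.4
```

```bash
python3 - <<'E'
from h import *
o=arm.get_obs(); print(o["t"],o["eef_pos"],o["gripper_width"],o["wrist_force"])
for n in("side","top"):
    im,d=arm.get_image(n)
    print(n,topdisc(n,d,[635,246],82,33))
    print("cap",topdisc(n,d,[616.5,-221],24,25))
    x,y=map(int,project(n,[635,246,60])); a=im[max(0,y-70):y+70,x-90:x+90]
    cv2.imwrite(f"pics/{n}13.png",cv2.resize(a,None,fx=4,fy=4,interpolation=cv2.INTER_CUBIC))
E
```

```text
28.3167 [634.42235093 245.73737099 175.6242199 ] 85.40308930329262 [-0.82628148  0.28470397 -0.31205505]
side [634.7 243.2  80.8 635.8 245.9  34.4 282. ]
cap [ 616.3 -222.2   23.2  616.9 -221.1   25.   310. ]
top [629.8 246.   81.7 633.7 245.7  33.1 588. ]
cap [ 615.8 -219.9   23.7  616.4 -220.4   25.2  331. ]
```

View pics/side13.png

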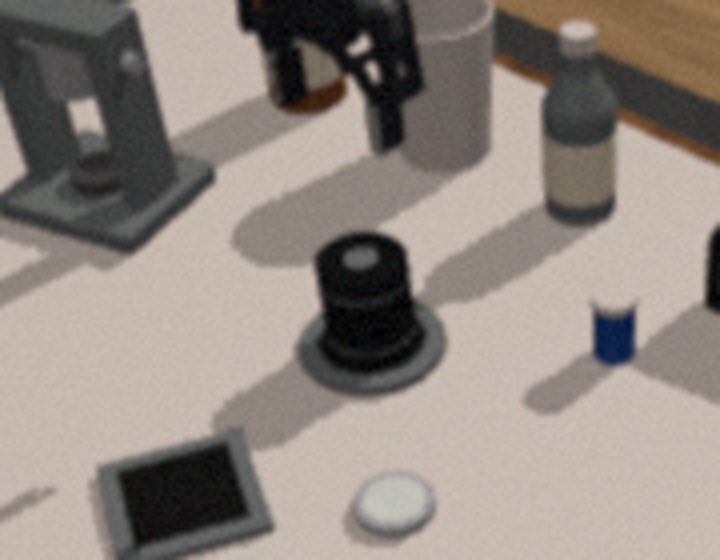

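The shell is down on the base at crop (365,300): top at 81–82 mm, centre near (634.8,245.8). Now the grey cap at (616.5,-220.8).

Request:
move_arm(
  moves=[
    [0.4, 0, 0, 0, 0, 0],
    [1.2, 0.05, 0, 0, 0, 0],
    [2.4, 0.1, 0, 0, 0, 0],
    [3.7, 0.15, 0, 0, 0, 0],
    [5, 0.2, 0, 0, 0, 0],
    [6.3, 0.25, 0, 0, 0, 0],
    [7.6, 0.3, 0, 0, 0, 0],
    [8.9, 0.35, 0, 0, 0, 0],
    [10.2, 0.4, 0, 0, 0, 0],
    [11.5, 0.45, 0, 0, 0, 0],
    [12.8, 0.5, 0, 0, 0, 0],
    [14.1, 0.55, 0, 0, 0, 0],
    [15.4, 0.6, 0, 0, 0, 0],
    [16.6, 0.65, 0, 0, 0, 0],
    [17.6, 0.7, 0, 0, 0, 0],
    [18.3, 0.74, 0, 0, 0, 0],
    [18.67, 0.74, 0, 0, 0, 0],
    [18.67, 0.74, 0, 0, 0, 0],
    [18.67, 0.74, 0, 0, 0, 0],
    [18.67, 0.74, 0, 0, 0, 0],
  ],
  gripper=70,
)

```text
t: 30.08
eef_pos: [616.7, -218.7, 175.5]
tool_rot: [-0.0, 0.708, -0.706, -0.001]
wrist_force: [1.0, 1.6, -0.7]
gripper_width: 70.2
```

Request:
move_arm(
  moves=[
    [0, 0, 0.4, 0, 0, 0],
    [0, 0, 1.1, 0, 0, 0],
    [0, 0, 2, 0, 0, 0],
    [0, 0, 3, 0, 0, 0],
    [0, 0, 3.8, 0, 0, 0],
    [0, 0, 4.4, 0, 0, 0],
    [0, 0, 4.8, 0, 0, 0],
    [0, 0, 4.8, 0, 0, 0],
    [0, 0, 4.8, 0, 0, 0],
    [0, 0, 4.8, 0, 0, 0],
    [0, 0, 4.8, 0, 0, 0],
  ],
)

```text
t: 31.0
eef_pos: [617.5, -220.9, 57.2]
tool_rot: [-0.001, 0.707, -0.707, 0.001]
wrist_force: [-0.1, -0.1, 0.5]
gripper_width: 69.8
```

```bash
python3 - <<'E'
from h import *
o=arm.get_obs(); print(o["t"],o["eef_pos"],o["gripper_width"],o["wrist_force"])
for n in("side","top"):
    im,d=arm.get_image(n)
    P=cloud(n,d).reshape(-1,3); m=(np.hypot(P[:,0]-616,P[:,1]+221)<62)&(P[:,2]>30)
    z=np.sort(P[m,2]); print(n,len(z),z[:10].round())
    x,y=map(int,project(n,[616,-221,40])); a=im[max(0,y-70):y+70,x-90:x+90]
    cv2.imwrite(f"pics/{n}14.png",cv2.resize(a,None,fx=4,fy=4,interpolation=cv2.INTER_CUBIC))
E
```

```text
31.0 [ 617.48014204 -220.90514109   57.18756198] 69.84883297861451 [-0.0938454  -0.13196511  0.46678691]
side 5840 [64. 66. 67. 67. 67. 68. 68. 68. 69. 69.]
top 5689 [70. 72. 73. 73. 73. 74. 76. 80. 82. 84.]
```

View pics/side14.png

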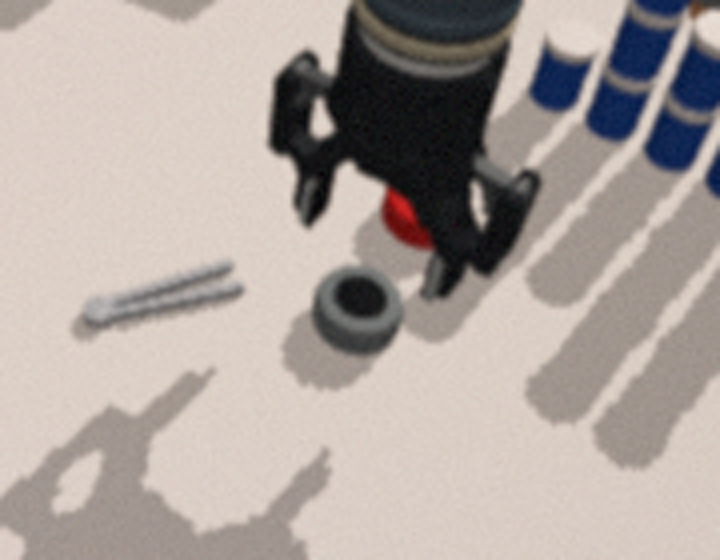

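The grey cap at crop (358,310) is centred between the fingertips at (310,215) and (440,290). The red one is behind at (410,215), and the clip at (165,290) is clear.

Request:
move_arm(
  moves=[
    [0, 0, 0.3, 0, 0, 0],
    [0, 0, 0.8, 0, 0, 0],
    [0, 0, 1.3, 0, 0, 0],
    [0, 0, 1.7, 0, 0, 0],
    [0, 0, 2, 0, 0, 0],
    [0, 0, 2.15, 0, 0, 0],
    [0, 0, 2.24, 0, 0, 0],
    [0, 0, 2.24, 0, 0, 0],
    [0, 0, 2.24, 0, 0, 0],
    [0, 0, 2.24, 0, 0, 0],
  ],
)

```text
t: 31.93
eef_pos: [617.0, -221.0, 0.4]
tool_rot: [-0.0, 0.707, -0.707, 0.001]
wrist_force: [0.1, -0.4, -0.3]
gripper_width: 69.9
```

Request:
move_arm(
  moves=[
    [0, 0, 0, 0, 0, 0],
    [0, 0, 0, 0, 0, 0],
    [0, 0, 0, 0, 0, 0],
    [0, 0, 0, 0, 0, 0],
    [0, 0, 0, 0, 0, 0],
    [0, 0, 0, 0, 0, 0],
    [0, 0, 0, 0, 0, 0],
    [0, 0, 0, 0, 0, 0],
  ],
  gripper=0,
  newtons=40,
)

```text
t: 32.6
eef_pos: [617.1, -221.1, 0.6]
tool_rot: [-0.0, 0.707, -0.707, 0.001]
wrist_force: [-1.1, -0.6, 5.9]
gripper_width: 46.6
```

Request:
move_arm(
  moves=[
    [0, 0, -0.3, 0, 0, 0],
    [0, 0, -1, 0, 0, 0],
    [0, 0, -2, 0, 0, 0],
    [0, 0, -3, 0, 0, 0],
    [0, 0, -4, 0, 0, 0],
    [0, 0, -5, 0, 0, 0],
    [0, 0, -5.6, 0, 0, 0],
    [0, 0, -5.6, 0, 0, 0],
    [0, 0, -5.6, 0, 0, 0],
    [0, 0, -5.6, 0, 0, 0],
  ],
)

```text
t: 33.43
eef_pos: [615.4, -220.5, 138.4]
tool_rot: [0.001, 0.707, -0.707, -0.001]
wrist_force: [-0.6, 0.7, -0.7]
gripper_width: 47.0
```

```bash
python3 - <<'E'
from h import *
o=arm.get_obs(); print(o["t"],o["eef_pos"],o["gripper_width"],o["wrist_force"])
for n in("side","top"):
    im,d=arm.get_image(n)
    x,y=map(int,project(n,[616,-221,130])); a=im[max(0,y-70):y+70,x-90:x+90]
    cv2.imwrite(f"pics/{n}15.png",cv2.resize(a,None,fx=4,fy=4,interpolation=cv2.INTER_CUBIC))
E
```

```text
33.4333 [ 615.37751749 -220.52114384  138.42521486] 46.98263887759196 [-0.56753591  0.74505344 -0.66527979]
```

View pics/side15.png

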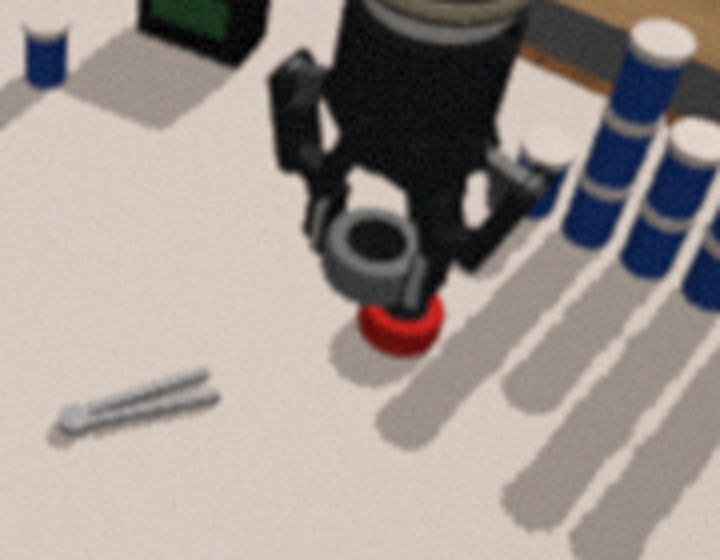

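The grey cap is held flat at (372,255), width 47. I carry it above the shell.

Request:
move_arm(
  moves=[
    [-0.4, 0, 0, 0, 0, 0],
    [-1.2, -0.05, 0, 0, 0, 0],
    [-2.4, -0.1, 0, 0, 0, 0],
    [-3.7, -0.15, 0, 0, 0, 0],
    [-5, -0.2, 0, 0, 0, 0],
    [-6.3, -0.25, 0, 0, 0, 0],
    [-7.6, -0.3, 0, 0, 0, 0],
    [-8.9, -0.35, 0, 0, 0, 0],
    [-10.2, -0.4, 0, 0, 0, 0],
    [-11.5, -0.45, 0, 0, 0, 0],
    [-12.8, -0.5, 0, 0, 0, 0],
    [-14.1, -0.55, 0, 0, 0, 0],
    [-15.4, -0.6, 0, 0, 0, 0],
    [-16.6, -0.65, 0, 0, 0, 0],
    [-17.6, -0.7, 0, 0, 0, 0],
    [-18.3, -0.74, 0, 0, 0, 0],
    [-18.67, -0.74, 0, 0, 0, 0],
    [-18.67, -0.74, 0, 0, 0, 0],
    [-18.67, -0.74, 0, 0, 0, 0],
    [-18.67, -0.74, 0, 0, 0, 0],
  ],
)

```text
t: 35.2
eef_pos: [635.2, 243.2, 139.5]
tool_rot: [-0.001, -0.706, 0.708, -0.001]
wrist_force: [-0.1, -0.4, 0.5]
gripper_width: 46.7
```

Request:
move_arm(
  moves=[
    [0, 0, 0, 0, 0, 0],
    [0, 0, 0, 0, 0, 0],
    [0, 0, 0, 0, 0, 0],
    [0, 0, 0, 0, 0, 0],
  ],
)

```text
t: 35.53
eef_pos: [635.0, 245.1, 139.9]
tool_rot: [-0.0, -0.707, 0.707, -0.0]
wrist_force: [-0.0, 0.3, -2.0]
gripper_width: 46.7
```

```bash
python3 - <<'E'
from h import *
o=arm.get_obs(); print(o["t"],o["eef_pos"],o["gripper_width"],o["wrist_force"])
for n in("side","top"):
    im,d=arm.get_image(n)
    print(topdisc(n,d,[635,246],163,25))
    x,y=map(int,project(n,[635,246,90])); a=im[max(0,y-70):y+70,x-90:x+90]
    cv2.imwrite(f"pics/{n}16.png",cv2.resize(a,None,fx=4,fy=4,interpolation=cv2.INTER_CUBIC))
E
```

```text
35.5333 [634.99880776 245.12776182 139.9211738 ] 46.6889182416721 [-0.01005317  0.26250739 -2.00573936]
[629.3 242.9 162.3 635.2 244.3  38.  153. ]
[620.7 244.4 162.6 624.3 240.5  32.3 179. ]
```

View pics/side16.png

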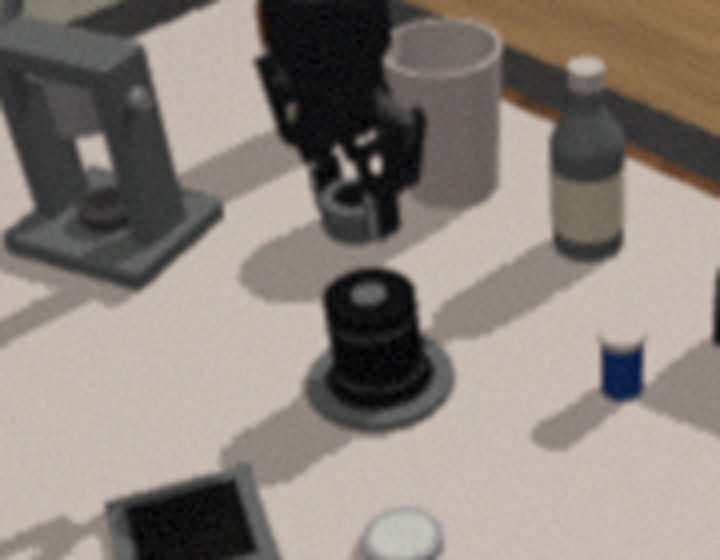

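The cap is held flat at (348,212), above the shell whose top is at (370,292). I lower it about 57 mm.

Request:
move_arm(
  moves=[
    [0, 0, 0.3, 0, 0, 0],
    [0, 0, 0.7, 0, 0, 0],
    [0, 0, 1.1, 0, 0, 0],
    [0, 0, 1.5, 0, 0, 0],
    [0, 0, 1.8, 0, 0, 0],
    [0, 0, 2, 0, 0, 0],
    [0, 0, 2.1, 0, 0, 0],
    [0, 0, 2.2, 0, 0, 0],
    [0, 0, 2.26, 0, 0, 0],
    [0, 0, 2.3, 0, 0, 0],
    [0, 0, 2.3, 0, 0, 0],
    [0, 0, 2.3, 0, 0, 0],
    [0, 0, 2.3, 0, 0, 0],
    [0, 0, 2.3, 0, 0, 0],
  ],
)

```text
t: 36.8
eef_pos: [635.0, 246.0, 82.7]
tool_rot: [-0.0, 0.707, -0.707, 0.0]
wrist_force: [0.2, 0.1, 0.3]
gripper_width: 47.0
```

Request:
move_arm(
  moves=[
    [0, 0, 0, 0, 0, 0],
    [0, 0, 0, 0, 0, 0],
    [0, 0, 0, 0, 0, 0],
    [0, 0, 0, 0, 0, 0],
    [0, 0, 0, 0, 0, 0],
    [0, 0, 0, 0, 0, 0],
    [0, 0, 0, 0, 0, 0],
  ],
  gripper=75,
)

```text
t: 37.38
eef_pos: [634.8, 245.9, 82.3]
tool_rot: [-0.0, 0.707, -0.707, 0.0]
wrist_force: [0.1, -0.9, -0.8]
gripper_width: 75.1
```

Request:
move_arm(
  moves=[
    [0, 0, -0.3, 0, 0, 0],
    [0, 0, -0.8, 0, 0, 0],
    [0, 0, -1.6, 0, 0, 0],
    [0, 0, -2.6, 0, 0, 0],
    [0, 0, -3.6, 0, 0, 0],
    [0, 0, -4, 0, 0, 0],
    [0.5, 1, -4, 0, 0, 0],
    [1, 2, -4, 0, 0, 0],
    [2, 3, -4, 0, 0, 0],
    [3, 4, -4, 0, 0, 0],
    [4, 4, -4, 0, 0, 0],
    [4.5, 4, -4, 0, 0, 0],
    [4.5, 4, -4, 0, 0, 0],
    [4.5, 4, -4, 0, 0, 0],
    [4.5, 4, -4, 0, 0, 0],
  ],
)

```text
t: 38.63
eef_pos: [535.6, 135.2, 182.5]
tool_rot: [-0.001, 0.708, -0.706, -0.0]
wrist_force: [0.6, 0.4, -0.0]
gripper_width: 75.0
```

```bash
python3 - <<'E'
from h import *
o=arm.get_obs(); print(o["t"],o["eef_pos"],o["gripper_width"],o["wrist_force"])
for n in("side","top"):
    im,d=arm.get_image(n); cv2.imwrite(f"pics/{n}17f.png",im)
    print(n,"cap",topdisc(n,d,[635,246],106,25),"shell",topdisc(n,d,[635,246],82,33,3))
    x,y=map(int,project(n,[635,246,60])); a=im[max(0,y-70):y+70,x-90:x+90]
    cv2.imwrite(f"pics/{n}17.png",cv2.resize(a,None,fx=4,fy=4,interpolation=cv2.INTER_CUBIC))
E
```

```text
38.6333 [535.58715926 135.23351023 182.54506461] 74.99335059965352 [ 0.64353443  0.427      -0.01319404]
side cap [625.9 248.  104.9 634.8 245.6  23.6  75. ] shell [617.  241.4  81.2 635.1 243.   33.4  62. ]
top cap None shell None
```

View pics/side17.png

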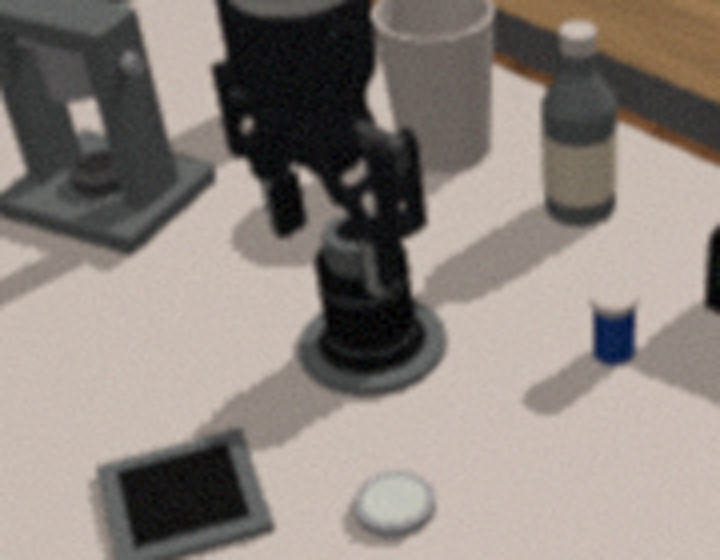

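View pics/top17.png

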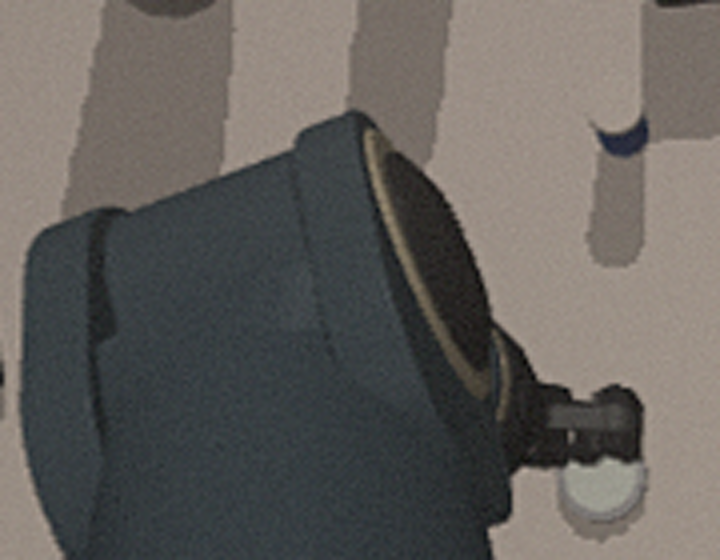

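The arm still hides the stack: the cap shows only partly at side crop (345,245). I move it about 250 mm towards -y for a clear view.

Request:
move_arm(
  moves=[
    [0.5, 0, -0.2, 0, 0, 0],
    [1.5, 0, -0.5, 0, 0, 0],
    [2.8, 0, -0.8, 0, 0, 0],
    [4.2, 0, -1, 0, 0, 0],
    [5.6, 0, -1, 0, 0, 0],
    [7, 0, -1, 0, 0, 0],
    [8.4, 0, -1, 0, 0, 0],
    [9.4, 0, -1, 0, 0, 0],
    [10, 0, -1, 0, 0, 0],
    [10, 0, -1, 0, 0, 0],
    [10, 0, -1, 0, 0, 0],
    [10, 0, -1, 0, 0, 0],
    [10, 0, -1, 0, 0, 0],
    [10, 0, -1, 0, 0, 0],
    [10, 0, -1, 0, 0, 0],
  ],
)

```text
t: 39.98
eef_pos: [535.1, -115.3, 207.3]
tool_rot: [-0.0, 0.708, -0.706, -0.0]
wrist_force: [-0.2, -0.3, -0.5]
gripper_width: 75.2
```

```bash
python3 - <<'E'
from h import *
o=arm.get_obs(); print(o["t"],o["eef_pos"],o["gripper_width"],o["wrist_force"])
for n in("side","top"):
    im,d=arm.get_image(n); cv2.imwrite(f"pics/{n}18f.png",im)
    print(n,"cap",topdisc(n,d,[635,246],106,25),"shell",topdisc(n,d,[635,246],82,33,3))
    print("lens",topdisc(n,d,[532,111.5],9,27,3),"spare",topdisc(n,d,[747,107],54,17))
    x,y=map(int,project(n,[635,246,60])); a=im[max(0,y-70):y+70,x-90:x+90]
    cv2.imwrite(f"pics/{n}18.png",cv2.resize(a,None,fx=4,fy=4,interpolation=cv2.INTER_CUBIC))
E
```

```text
39.9833 [ 535.12347221 -115.30339021  207.34001102] 75.17885622463656 [-0.21933366 -0.30833597 -0.45926626]
side cap [634.5 242.3 104.7 635.6 244.1  24.6 160. ] shell [626.9 233.5  81.4 635.4 243.8  32.8 102. ]
lens [533.6 111.1   8.4 534.2 112.1  27.  237. ] spare None
top cap [633.8 244.5 105.6 634.5 245.7  25.  390. ] shell [627.  236.3  81.8 634.1 245.5  32.9 217. ]
lens [531.5 112.9   8.8 532.  112.9  26.9 387. ] spare [745.9 107.8  53.4 746.4 107.7  17.3 169. ]
```

View pics/side18f.png

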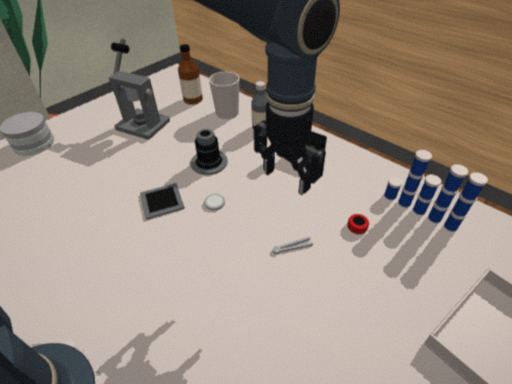

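View pics/top18.png

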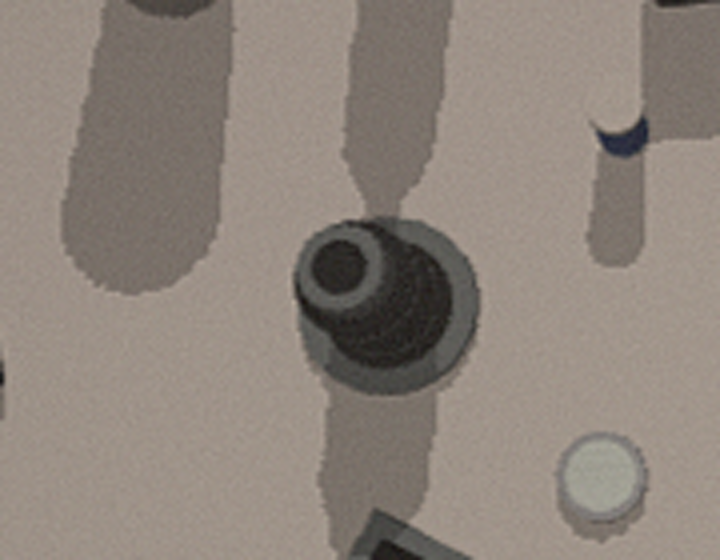

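The stack stands upright on the base at side (208,152): cap top 105.6 mm (106 expected), shell top 81.8 mm, both centred near (634.5,245.6). The lens cap, clip and canister are where they started, and the arm is clear of everything. I hand in.

```bash
python3 - <<'E'
from rig import arm
print(arm.job_done())
E
```

```text
the job is handed in; nothing more can be done
None
```

I stood the cassette on the round base, then set the blue cover over it, the black shell over both, and the grey cap on top. Each went on at the first try. I handed the job in at about 40 s, and the hand-in reports no verdict.

**Last checks (top camera):**
- **Cap:** top at 105.6 mm (106 expected), centred at (634.5, 245.7).
- **Shell:** top at 81.8 mm (82 expected), centred at (634.1, 245.5). That is about 1 mm from the measured base centre (635, 246).
- **Inside the shell:** the cassette and blue cover were hidden at the end. Before being covered, both stood upright within about 2 mm of the base centre.
- **Bystanders:** the lens cap and canister measure within about 1 mm of where they started. I checked the clip only by eye, and it looks unmoved.
- **Arm:** it was clear of everything at hand-in.

**Disagreements:**
- The side camera read about 1 mm lower and up to 2 mm off in y.
- The canister was hidden behind the arm in the final side view, so only the top camera confirmed it.
- The arm's first fast move briefly overshot by about 10 mm and then settled. It touched nothing.

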